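Press-check three push locks and reject the one that binds

ROBOT

A 6-joint arm with a two-finger parallel gripper is mounted at the origin on the work surface. World frame = base frame: x ahead of the robot, y to its left, z up, the work surface at z = 0. Lengths are in m, angles in rad, forces in N, time in s.
With the tool pointing down it reaches from about 0.35 to 0.775 m from the base axis. Payload 5.5 kg.
Tool frame: the origin (TCP) lies between the finger pads; the fingertips stand 11 mm ahead of it and the grasp point (between the pads) lies 8 mm behind it (tips_ahead is the distance from the TCP to the fingertips, in m); z points along the fingers, y is the line along which they close (so a half turn about z gives the same grasp; the last joint's range is limited). The gripper opens to 85 mm and grips with 20 to 120 N. Pads are 22 mm wide; open, the fingers measure 114 mm over their backs; the gripper's body (76 mm by 85 mm) begins 54 mm behind the grasp point. The pads swing forward as they close: fully open they stand 13 mm farther back than shut.
Start: joints at [-1.398, 0.313, 0.046, 1.304, 0, 1.431], TCP at [0.177, -0.547, 0.242] pointing down, gripper open.
Joint ranges: [-2.76, 2.76], [-0.86, 1.69], [-1.03, 1.26], [-2.2, 2.34], [-1.47, 1.5], [-3.14, 3.14]. Speed limits (rad/s): [2.57, 2.57, 3.14, 3.14, 3.14, 3.14].

INTERFACE

Orientations are given as a unit quaternion [w, x, y, z].
In Python, from workcell import * gives the robot as it stands. The module is installed in compiled form; this text tells all that it offers.
- The arm moves only by the tool jog_arm, never from a script. Its argument "moves" is a list of rows, each an object with "fingers": the closure, from 0 (fully open) to 1 (shut); "slide": the shift along the tool's x, y, z in mm, a list of three; "angular": the turn, a rotation vector about the tool's x, y, z in degrees, a list of three. A call has 1 to 10 rows; each row is the pose to reach, as a shift and turn from the pose commanded when the call began, along the tool's axes at that moment; what a row does not reach only later rows make up. A row lasts 1/12 s, in which the tool goes at most 41.7 mm and 7.16 degrees, less where a joint would pass 70% of its speed; a pose out of reach is approached as far as the arm can. A call with a gripper value outside its range is refused whole. The fingers move at their own pace and stop on an object; "squeeze" is the grip in N (left out, the last holds). Time passes only in rows, so rows that repeat a pose let the fingers close. It gives the time, the measured TCP pose, the force, the opening and the grip force at its end, in the units of the state.
- get_state(): the state, without advancing time (a new reading comes with each control period).
- read_camera(name): name is "side" or "top" or "wrist"; returns a dict with "color" (400x640x3 uint8, red, green, blue), "fovy" (degrees; the focal length in pixels is half the picture's height over the tangent of half this angle, whatever the lens; pixels are square), "cx", "cy" (the principal point, pixels), "world_from_camera" (4x4, takes a point from camera to world coordinates); the wrist camera has in their place "tool_from_camera" (4x4, takes a point from camera to tool coordinates, whose origin is the TCP and whose axes are the flange's). Camera axes: x right, y down, z forward; pixel columns grow to the right and rows downward; lengths in m; the calibration is good to about 2 mm. A picture is of the moment at which its call begins: read the wrist's pose just before it. There is no depth.
- hand_in(): hands the job in; it is judged then, once.
Trained networks look in a picture, given as the dict that the camera call returned (one of the last four; its "shot" number tells which), for a name from the list of things; names that differ only in an ending like _2 or _b are one class to them, and where a whole thing is asked for, a point or a joint stands for the part that bears it (a point fixed in the world has none). Each returns a list of dicts, best first, with "p" (0 to 1); they miss things now and then, are a little off and sometimes report something else, mostly with a low value. They report only what shows in the picture. A call takes as long as a camera call.
- look_for(target, picture): "point" ([column, row] in pixels, amid what is visible of it).
- tip_of(target, picture): "point" ([column, row] in pixels: a listed point, or the origin of a listed thing).
The state is a dict: "clock": time; "joint_pos": joint angles; "qvel": joint speeds; "tau": joint torques, N m; "tcp_pos": TCP position; "orientation": TCP orientation; "wrist_force": force on the tool from outside, world axes, zero at the start; "ft_torque": the same for the moment, N m; "finger_gap": finger opening in m; "grip_force": force on a finger pad.
Only numpy, scipy, OpenCV 4.12 (cv2) and the standard library are available. Lean on these libraries where they do the work, as an engineer would, in place of code of your own. Each camera call takes 0.05 s, during which the arm holds its last target. There are 200 camera calls.

TASK

Check the three push locks standing in the wooden holding block by pressing each brass plunger steadily in, never harder than 25 N. Leave those that run fully home pushed in and standing in the block; where a plunger stiffens part way, stop pressing and do not force it, then lift that lock out and set it down, not drop it, in the red reject tray. Leave everything else where it is.

Things in the scene. Friction and masses are not known exactly. Their poses are not given: they have to be found in the camera images.
- block: pale wooden holding block, 70 (its x) x 220 (its y) x 38 high, fixed, with three round sockets of 32.5 diameter, 20 deep, in a row along its y axis, at y = -75, 0 and +75. Each holds one push lock standing upright with 36 mm of its housing above the block. Origin under the block's centre
- reject_tray: red open tray, 160 (its x) x 130 (its y), walls 25 high and 4 thick, floor 4 thick, fixed, empty. Origin under its centre
- key_tray: grey open tray of the same size with cut keys in it, fixed; not part of the job. Origin under its centre
- lock_a: push lock: upright steel housing, diameter 30, 56 tall, about 0.25 kg in all; a brass plunger, diameter 18, stands out of its top. Origin at the centre of the housing's underside, z up along the lock towards the plunger. Grip it by the housing. The three locks look alike; one of them binds: which one and in which socket changes every time and is found only by pressing
- plunger_a (a joint): how far the plunger of lock_a is pushed in, in m: 0 = fully out (its face 17 mm above the housing's top), about 0.0135 = fully home on its rubber stop, reached at 0.013 (face some 3.5 mm above the housing's top). Starts within 1.5 mm of fully out; stays where it is left
- barrel_a: brass plunger end of lock_a (moves with joint plunger_a), diameter 18; origin at the centre of its flat face, where one presses straight down. A free plunger slides at a steady 4 N or so up to the stop, where force climbs about 8 N per mm. The binding one starts alike, but from about 6 mm of stroke climbs about 5 N per mm; it springs back a little when let go
- lock_b: push lock: upright steel housing, diameter 30, 56 tall, about 0.25 kg in all; a brass plunger, diameter 18, stands out of its top. Origin at the centre of the housing's underside, z up along the lock towards the plunger. Grip it by the housing. The three locks look alike; one of them binds: which one and in which socket changes every time and is found only by pressing
- plunger_b (a joint): how far the plunger of lock_b is pushed in, in m: 0 = fully out (its face 17 mm above the housing's top), about 0.0135 = fully home on its rubber stop, reached at 0.013 (face some 3.5 mm above the housing's top). Starts within 1.5 mm of fully out; stays where it is left
- barrel_b: brass plunger end of lock_b (moves with joint plunger_b), diameter 18; origin at the centre of its flat face, where one presses straight down. A free plunger slides at a steady 4 N or so up to the stop, where force climbs about 8 N per mm. The binding one starts alike, but from about 6 mm of stroke climbs about 5 N per mm; it springs back a little when let go
- lock_c: push lock: upright steel housing, diameter 30, 56 tall, about 0.25 kg in all; a brass plunger, diameter 18, stands out of its top. Origin at the centre of the housing's underside, z up along the lock towards the plunger. Grip it by the housing. The three locks look alike; one of them binds: which one and in which socket changes every time and is found only by pressing
- plunger_c (a joint): how far the plunger of lock_c is pushed in, in m: 0 = fully out (its face 17 mm above the housing's top), about 0.0135 = fully home on its rubber stop, reached at 0.013 (face some 3.5 mm above the housing's top). Starts within 1.5 mm of fully out; stays where it is left
- barrel_c: brass plunger end of lock_c (moves with joint plunger_c), diameter 18; origin at the centre of its flat face, where one presses straight down. A free plunger slides at a steady 4 N or so up to the stop, where force climbs about 8 N per mm. The binding one starts alike, but from about 6 mm of stroke climbs about 5 N per mm; it springs back a little when let go
- padlock: small brass padlock lying flat, body 30 x 42 x 18 with a steel shackle, about 60 long over all; origin under the body's centre; a bystander
- euro_cylinder: chromed double door-lock cylinder lying on its side, 66 x 35 x 17; origin under the middle of its round part; a bystander
- screwdriver: screwdriver with a yellow handle, 180 long, lying flat; origin under its middle; a bystander
- hammer: small hammer, 240 long, lying flat; origin under it; a bystander
- brush: cleaning brush, 170 long, lying flat; origin under it; a bystander
- rim_cylinder: round brass lock cylinder with a chromed flange, diameter 43, standing 30 tall; origin under its centre; a bystander
- lube_bottle: yellow bottle with a red cap, diameter 36, standing 100 tall; origin under its centre; a bystander

How it is judged:
By the outcome, as a careful person would: the job done as asked, in the order asked, and still so for the second after the job is handed in, with the robot touching nothing.
It also fails if it takes over 61 s, if anything falls off the work surface, if the arm or the gripper's body presses on something with over 40 N, if the wrist force passes 120 N, or if a joint passes its speed limit or range.

## Working session

There is one attempt and no reset: what is moved stays moved. The work goes in short steps, Python scripts to look and compute and a tool call to move; the robot and the scene stay as the last step left them, time stands still between calls to the robot, and variables do not carry over. Pictures are saved under pics/ and viewed, at most 10 in all, crops included, and the job is handed in when it is done.

Besides the shell and the picture viewer there is one more tool, called after "Request:" as name(argument=value, ...), one argument or row to a line, values as JSON. jog_arm: Moves the arm, as the interface text tells. Its arguments: {"type":"object","properties":{"moves":{"type":"array","items":{"type":"object","properties":{"fingers":{"type":"number"},"slide":{"type":"array","items":{"type":"number"}},"angular":{"type":"array","items":{"type":"number"}}}}},"squeeze":{"type":"number"}},"required":["moves"]}

```bash
mkdir -p pics; cat > h.py <<'E'
from workcell import *
import numpy as np, cv2
from scipy.spatial.transform import Rotation as R
def K(p):
    return p["color"].shape[0]/2/np.tan(np.radians(p["fovy"])/2)
def ray(p,uv,T):
    f=K(p); d=T[:3,:3]@np.array([(uv[0]-p["cx"])/f,(uv[1]-p["cy"])/f,1.]); return T[:3,3],d
def onz(p,uv,z,T=None):
    T=np.array(p["world_from_camera"]) if T is None else T
    o,d=ray(p,uv,T); return o+d*(z-o[2])/d[2]
def proj(p,X,T=None):
    T=np.array(p["world_from_camera"]) if T is None else T
    c=T[:3,:3].T@(np.array(X)-T[:3,3]); return K(p)*c[:2]/c[2]+[p["cx"],p["cy"]]
def toolT(s):
    T=np.eye(4); q=s["orientation"]; T[:3,:3]=R.from_quat([q[1],q[2],q[3],q[0]]).as_matrix(); T[:3,3]=s["tcp_pos"]; return T
def save(p,n): cv2.imwrite(f"pics/{n}.png",p["color"][:,:,::-1])
E
python3 - <<'E'
from h import *
np.set_printoptions(precision=4,suppress=True)
s=get_state(); print(s); print(toolT(s))
for c in ("top","side"):
    p=read_camera(c); save(p,c+"1"); print(c,np.array(p["world_from_camera"]),p["fovy"],p["cx"],p["cy"])
    for n in ("block","reject_tray","key_tray","barrel_a","lock_a","lube_bottle"):
        print(n,[(np.round(r["point"],1),round(r["p"],2)) for r in tip_of(n,p)[:4]])
E
```

```text
{'clock': 0.0, 'joint_pos': array([-1.3976,  0.314 ,  0.0449,  1.3036, -0.    ,  1.4312]), 'qvel': array([0.0002, 0.0004, 0.0017, 0.0011, 0.0013, 0.0013]), 'tau': array([  0.0003, -48.063 ,  29.8531,   0.0193,  -0.0002,  -0.    ]), 'tcp_pos': array([ 0.1769, -0.5466,  0.2414]), 'orientation': array([-0.0009,  0.9878,  0.1558, -0.    ]), 'wrist_force': array([ 0.8932, -0.0688, -0.9805]), 'ft_torque': array([-0.0045,  0.0114,  0.0122]), 'grip_force': 0.0, 'finger_gap': 0.08549306279444913}
[[ 0.9515  0.3078 -0.0003  0.1769]
 [ 0.3078 -0.9515  0.0018 -0.5466]
 [ 0.0002 -0.0018 -1.      0.2414]
 [ 0.      0.      0.      1.    ]]
top [[-0.0096 -0.9977  0.0664  0.4984]
 [-1.      0.0096 -0.0002  0.0174]
 [-0.0004 -0.0664 -0.9978  1.0031]
 [ 0.      0.      0.      1.    ]] 52.00770345902709 316.03140022442176 205.71504755705604
block [(array([312.9, 224. ]), 0.77)]
reject_tray [(array([451.4, 222. ]), 0.68), (array([390.3, 147.5]), 0.32)]
key_tray [(array([211., 216.]), 0.63)]
barrel_a [(array([278.9, 216.3]), 0.62), (array([311.5, 217.7]), 0.5), (array([347.5, 221.6]), 0.39)]
lock_a [(array([311.7, 220.5]), 0.73), (array([280. , 218.9]), 0.61), (array([310.7, 218.1]), 0.46), (array([344.5, 223.5]), 0.43)]
lube_bottle [(array([389.5, 150.3]), 0.72), (array([452.5, 221.9]), 0.44)]
side [[-0.993  -0.0899  0.0771  0.4815]
 [-0.1177  0.6785 -0.7251  0.8108]
 [ 0.0129 -0.7291 -0.6843  0.8214]
 [ 0.      0.      0.      1.    ]] 43.23451043205703 311.7817385164755 196.01255308833376
block [(array([329.1, 224.6]), 0.89)]
reject_tray [(array([343.6, 136.3]), 0.83)]
key_tray [(array([304.1, 320.7]), 0.61)]
barrel_a [(array([323.2, 217.7]), 0.57), (array([333.4, 169.3]), 0.54), (array([327.6, 194.5]), 0.54), (array([401.6, 185. ]), 0.53)]
lock_a [(array([321.9, 243.9]), 0.74), (array([337.3, 194.5]), 0.69), (array([327.4, 220.4]), 0.55)]
lube_bottle [(array([269.1, 168.6]), 0.94)]
```

View pics/top1.png

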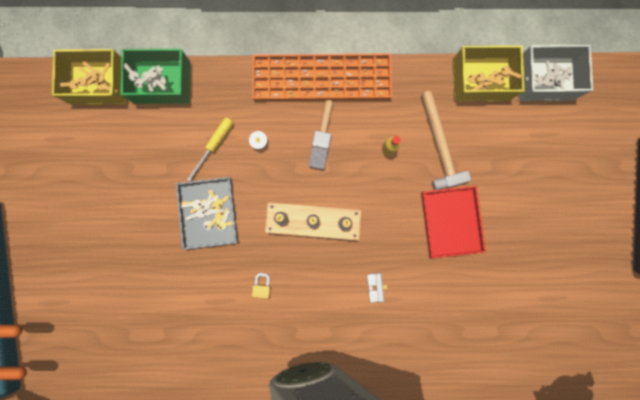

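View pics/side1.png

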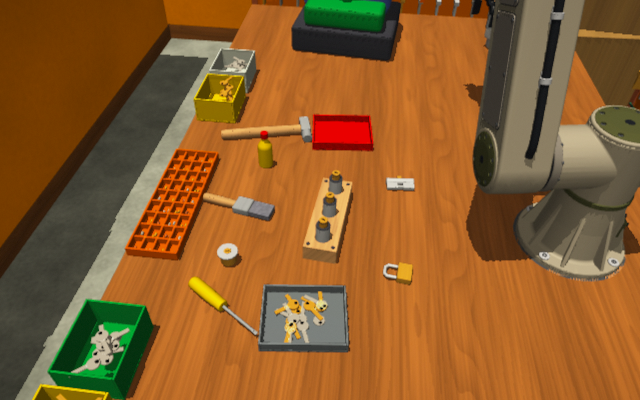

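```bash
python3 - <<'E'
from h import *
np.set_printoptions(precision=4,suppress=True)
def tri(o1,d1,o2,d2):
    A=np.stack([d1,-d2],1); t=np.linalg.lstsq(A,o2-o1,rcond=None)[0]
    a,b=o1+t[0]*d1,o2+t[1]*d2; return (a+b)/2,np.linalg.norm(a-b)
t=read_camera("top"); s=read_camera("side")
Tt=np.array(t["world_from_camera"]);Ts=np.array(s["world_from_camera"])
for u,v in (((278.9,216.3),(323.2,217.7)),((311.5,217.7),(327.6,194.5)),((347.5,221.6),(333.4,169.3))):
    print("tri",tri(*ray(t,u,Tt),*ray(s,v,Ts)), "z.109",onz(t,u,.091),onz(s,v,.091))
for u,v in (((280,218.9),(321.9,243.9)),((311.7,220.5),(327.4,220.4)),((344.5,223.5),(337.3,194.5))):
    print("lock z.018",onz(t,u,.018),onz(s,v,.018))
print("block",onz(t,(312.9,224),0),onz(s,(329.1,224.6),0))
print("rej",onz(t,(451.4,222),0),onz(s,(343.6,136.3),0))
print("key",onz(t,(211,216),0),onz(s,(304.1,320.7),0))
print("bottle",onz(t,(389.5,150.3),0),onz(s,(269.1,168.6),0))
E
```

```text
tri (array([0.5347, 0.0998, 0.0934]), np.float64(0.0030351610324355167)) z.109 [0.5363 0.1001 0.091 ] [0.5333 0.0975 0.091 ]
tri (array([0.5318, 0.0276, 0.0908]), np.float64(0.0014364332011572265)) z.109 [0.5325 0.0276 0.091 ] [0.531  0.0278 0.091 ]
tri (array([ 0.5244, -0.0521,  0.0947]), np.float64(0.002842787899078273)) z.109 [ 0.523  -0.0524  0.091 ] [ 0.526  -0.0565  0.091 ]
lock z.018 [0.5331 0.1041 0.018 ] [0.5334 0.1035 0.018 ]
lock z.018 [0.5285 0.028  0.018 ] [0.5284 0.0333 0.018 ]
lock z.018 [ 0.5205 -0.0507  0.018 ] [ 0.5135 -0.0535  0.018 ]
block [0.5204 0.0253 0.    ] [0.5245 0.0284 0.    ]
rej [ 0.5221 -0.3134  0.    ] [ 0.5161 -0.3071  0.    ]
key [0.5424 0.2746 0.    ] [0.548  0.2829 0.    ]
bottle [ 0.7008 -0.1659  0.    ] [ 0.6926 -0.1457 -0.    ]
```

The top view shows the block at about (313,222), with three locks at (280,217), (312,220) and (346,223). The red tray is at (452,222) with the hammer head against its far edge, and the bottle is at (391,146). The side view agrees, and the measured lock spacing of 75–80 mm and plunger height of about 0.091 m both fit. Next I'll move above the block with the fingers shut.

Request:
jog_arm(
  moves=[
    {"fingers": 1,"slide": [280,-240,0],"angular": [0,0,-64]},
    {"fingers": 1,"slide": [280,-240,0],"angular": [0,0,-64]},
    {"fingers": 1,"slide": [280,-240,0],"angular": [0,0,-64]},
    {"fingers": 1,"slide": [280,-240,0],"angular": [0,0,-64]},
    {"fingers": 1,"slide": [280,-240,0],"angular": [0,0,-64]},
    {"fingers": 1,"slide": [280,-240,0],"angular": [0,0,-64]},
    {"fingers": 1,"slide": [280,-240,0],"angular": [0,0,-64]},
    {"fingers": 1,"slide": [280,-240,0],"angular": [0,0,-64]},
    {"fingers": 1,"slide": [280,-240,0],"angular": [0,0,-64]},
    {"fingers": 1,"slide": [280,-240,0],"angular": [0,0,-64]},
  ],
)

```text
clock: 1.63
tcp_pos: [0.3715, -0.2275, 0.2427]
orientation: [-0.0, 0.751, 0.66, 0.001]
wrist_force: [0.2, -0.1, -0.1]
finger_gap: 0.0003
grip_force: 0.0
```

```bash
cat >> h.py <<'E'
def rel(tgt,yaw):
    "slide mm and turn deg (about tool z) to reach TCP tgt, tool y at world angle yaw deg"
    s=get_state();T=toolT(s); d=T[:3,:3].T@(np.array(tgt)-T[:3,3])*1000
    a=np.degrees(np.arctan2(T[1,1],T[0,1])); 
    # desired: z straight down, y at yaw
    c,sn=np.cos(np.radians(yaw)),np.sin(np.radians(yaw)); D=np.array([[-sn,c,0],[c,sn,0],[0,0,-1]]).T.copy()
    y=np.array([c,sn,0]);z=np.array([0,0,-1.]);x=np.cross(y,z);D=np.stack([x,y,z],1)
    rv=np.degrees(R.from_matrix(T[:3,:3].T@D).as_rotvec())
    print("clock",s["clock"],"tcp",np.round(s["tcp_pos"],4),"yaw",round(a,1),"slide",np.round(d,1),"turn",np.round(rv,1),"F",np.round(s["wrist_force"],1),"q",np.round(s["joint_pos"],2),"gap",round(s["finger_gap"],4))
E
python3 -c "
from h import *
rel([.529,.025,.25],-4.35)"
```

```text
clock 1.6333 tcp [ 0.3715 -0.2275  0.2427] yaw -7.4 slide [270.7 123.7  -6.7] turn [ 0.1 -0.1 -3. ] F [ 0.2 -0.1 -0.1] q [-0.74  0.04 -0.28  1.24  0.    0.96] gap 0.0003
```

Request:
jog_arm(
  moves=[
    {"fingers": 1,"slide": [270,120,0],"angular": [0,0,-3]},
    {"fingers": 1,"slide": [270,120,0],"angular": [0,0,-3]},
    {"fingers": 1,"slide": [270,120,0],"angular": [0,0,-3]},
    {"fingers": 1,"slide": [270,120,0],"angular": [0,0,-3]},
    {"fingers": 1,"slide": [270,120,0],"angular": [0,0,-3]},
    {"fingers": 1,"slide": [270,120,0],"angular": [0,0,-3]},
    {"fingers": 1,"slide": [270,120,0],"angular": [0,0,-3]},
    {"fingers": 1,"slide": [270,120,0],"angular": [0,0,-3]},
    {"fingers": 1,"slide": [270,120,0],"angular": [0,0,-3]},
  ],
)

```text
clock: 2.38
tcp_pos: [0.5271, 0.0198, 0.2419]
orientation: [-0.0, 0.736, 0.677, -0.0]
wrist_force: [-0.7, -1.4, -1.0]
finger_gap: -0.0002
grip_force: 0.0
```

```bash
python3 - <<'E'
from h import *
np.set_printoptions(precision=4,suppress=True)
rel([.529,.025,.25],-4.35)
s=get_state(); p=read_camera("wrist"); save(p,"w1"); Tc=np.array(p["tool_from_camera"]); print(Tc)
T=toolT(s)@Tc
for r in tip_of("barrel_a",p): print("barrel",np.round(r["point"],1),round(r["p"],2),onz(p,r["point"],.0903,T))
for r in tip_of("block",p): print("block",np.round(r["point"],1),round(r["p"],2),onz(p,r["point"],0,T))
for r in tip_of("lock_a",p): print("lock",np.round(r["point"],1),round(r["p"],2),onz(p,r["point"],.018,T))
E
```

```text
clock 2.3833 tcp [0.5271 0.0198 0.2419] yaw -4.8 slide [ 5.3  1.4 -8.1] turn [-0.   0.  -0.5] F [-0.7 -1.4 -1. ] q [-0.11  0.22 -0.08  1.27 -0.    1.54] gap -0.0002
[[-0.0005 -0.9557 -0.2943  0.075 ]
 [ 1.     -0.0003 -0.0008  0.0005]
 [ 0.0007 -0.2943  0.9557 -0.1311]
 [ 0.      0.      0.      1.    ]]
barrel [324.  185.1] 0.87 [0.5261 0.0219 0.0903]
barrel [327.1 102.3] 0.74 [0.5354 0.0967 0.0903]
block [322.  162.4] 0.79 [0.5236 0.0276 0.    ]
block [500.6 170.6] 0.73 [ 0.7434 -0.0014  0.    ]
lock [324.7 227.5] 0.81 [ 0.5202 -0.0513  0.018 ]
lock [323.5 100.7] 0.76 [0.5319 0.0992 0.018 ]
lock [325.7 167.3] 0.66 [0.528  0.0247 0.018 ]
```

View pics/w1.png

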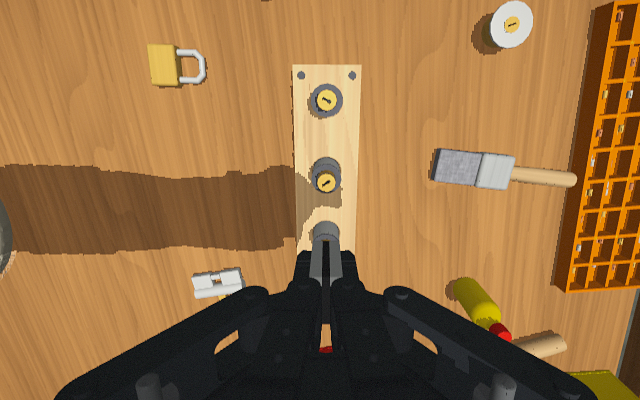

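The wrist view shows the far lock at (326,100), the middle one at (326,182), and the near one at (326,232), partly hidden by the fingers. I'll refine the brass faces by colour.

```bash
python3 - <<'E'
from h import *
np.set_printoptions(precision=4,suppress=True)
s=get_state(); p=read_camera("wrist"); T=toolT(s)@np.array(p["tool_from_camera"])
h=cv2.cvtColor(p["color"],cv2.COLOR_RGB2HSV)
for r0,r1 in ((85,120),(165,200)):
    m=np.zeros(h.shape[:2],np.uint8); sub=h[r0:r1,305:350]
    m[r0:r1,305:350]=((sub[...,0]>15)&(sub[...,0]<32)&(sub[...,1]>130)&(sub[...,2]>110))
    m=cv2.morphologyEx(m,cv2.MORPH_CLOSE,np.ones((7,7)))
    c=max(cv2.findContours(m,0,1)[0],key=cv2.contourArea); e=cv2.fitEllipse(c); print(e,cv2.boundingRect(c),onz(p,e[0],.0903,T))
for X in ((.5345,.099,.0903),(.529,.0265,.0903)): print(proj(p,X,T), "18mm px:",K(p)*.018/np.linalg.norm(np.array(X)-T[:3,3]))
cv2.imwrite("pics/w1c.png",cv2.resize(p["color"][60:260,260:400,::-1],None,fx=3,fy=3,interpolation=cv2.INTER_CUBIC))
rel([.5345,.0985,.115],-4.4)
E
```

```text
((327.1175537109375, 95.99362182617188), (18.862674713134766, 20.22271156311035), 15.503366470336914) (318, 86, 20, 21) [0.5348 0.0986 0.0903]
((327.5388488769531, 177.40426635742188), (16.85037612915039, 20.69454002380371), 14.564926147460938) (319, 167, 18, 21) [0.5286 0.0257 0.0903]
[326.7717  95.5839] 18mm px: 19.436339079653962
[327.8539 176.5839] 18mm px: 18.950685355994082
clock 2.6333 tcp [0.5257 0.0165 0.2424] yaw -5.2 slide [ 82.5   1.4 127.3] turn [-0.   0.  -0.8] F [ 0.  -0.7 -0.1] q [-0.12  0.22 -0.08  1.27 -0.    1.54] gap -0.0002
```

View pics/w1c.png

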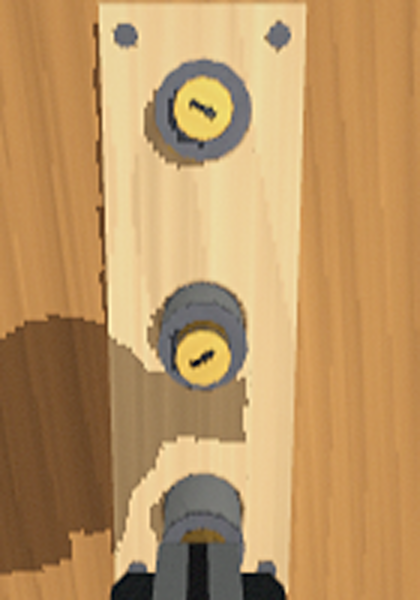

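The crop confirms clean fits on the faces: far lock (0.5347, 0.0987), middle (0.5287, 0.0258), with the near one expected at (0.523, -0.050). I'll start with the far lock.

Request:
jog_arm(
  moves=[
    {"slide": [82,1,0],"angular": [0,0,-0.8]},
    {"slide": [82,1,0],"angular": [0,0,-0.8]},
    {"slide": [82,1,40],"angular": [0,0,-0.8]},
    {"slide": [82,1,80],"angular": [0,0,-0.8]},
    {"slide": [82,1,115],"angular": [0,0,-0.8]},
    {"slide": [82,1,130],"angular": [0,0,-0.8]},
    {"slide": [82,1,130],"angular": [0,0,-0.8]},
    {"slide": [82,1,130],"angular": [0,0,-0.8]},
  ],
)

```text
schema error: expected keys fingers, slide, angular
```

```bash
python3 -c "
from h import *
rel([.5345,.0985,.104],-4.4)"
```

```text
clock 2.6333 tcp [0.5257 0.0165 0.2424] yaw -5.2 slide [ 82.5   1.4 138.3] turn [-0.   0.  -0.8] F [ 0.  -0.7 -0.1] q [-0.12  0.22 -0.08  1.27 -0.    1.54] gap -0.0002
```

Request:
jog_arm(
  moves=[
    {"fingers": 1,"slide": [82,1,0],"angular": [0,0,-0.8]},
    {"fingers": 1,"slide": [82,1,0],"angular": [0,0,-0.8]},
    {"fingers": 1,"slide": [82,1,40],"angular": [0,0,-0.8]},
    {"fingers": 1,"slide": [82,1,80],"angular": [0,0,-0.8]},
    {"fingers": 1,"slide": [82,1,115],"angular": [0,0,-0.8]},
    {"fingers": 1,"slide": [82,1,130],"angular": [0,0,-0.8]},
    {"fingers": 1,"slide": [82,1,130],"angular": [0,0,-0.8]},
    {"fingers": 1,"slide": [82,1,130],"angular": [0,0,-0.8]},
  ],
)

```text
clock: 3.3
tcp_pos: [0.5338, 0.0982, 0.1121]
orientation: [-0.0, 0.734, 0.679, -0.001]
wrist_force: [-0.2, -0.1, 0.1]
finger_gap: 0.0001
grip_force: 0.0
```

```bash
python3 -c "
from h import *
rel([.5345,.0985,.102],-4.4)"
```

```text
clock 3.3 tcp [0.5338 0.0982 0.1121] yaw -4.4 slide [ 0.3  0.7 10.1] turn [-0.1  0.   0. ] F [-0.2 -0.1  0.1] q [ 0.03  0.33 -0.26  0.98 -0.    1.68] gap 0.0001
```

Request:
jog_arm(
  moves=[
    {"fingers": 1,"slide": [0,0.5,4],"angular": [0,0,0]},
    {"fingers": 1,"slide": [0,0.5,8],"angular": [0,0,0]},
    {"fingers": 1,"slide": [0,0.5,9.5],"angular": [0,0,0]},
    {"fingers": 1,"slide": [0,0.5,11],"angular": [0,0,0]},
    {"fingers": 1,"slide": [0,0.5,12],"angular": [0,0,0]},
    {"fingers": 1,"slide": [0,0.5,13],"angular": [0,0,0]},
    {"fingers": 1,"slide": [0,0.5,14],"angular": [0,0,0]},
    {"fingers": 1,"slide": [0,0.5,15],"angular": [0,0,0]},
  ],
)

```text
clock: 3.97
tcp_pos: [0.5354, 0.0994, 0.0977]
orientation: [0.0, 0.733, 0.68, 0.0]
wrist_force: [-0.6, 0.0, 3.5]
finger_gap: 0.0001
grip_force: 1.7
```

Request:
jog_arm(
  moves=[
    {"fingers": 1,"slide": [0,0,1],"angular": [0,0,0]},
    {"fingers": 1,"slide": [0,0,2],"angular": [0,0,0]},
    {"fingers": 1,"slide": [0,0,3],"angular": [0,0,0]},
    {"fingers": 1,"slide": [0,0,4],"angular": [0,0,0]},
  ],
)

```text
clock: 4.3
tcp_pos: [0.5353, 0.0994, 0.0933]
orientation: [0.0, 0.733, 0.68, 0.0]
wrist_force: [0.7, -0.3, 3.0]
finger_gap: -0.0002
grip_force: 1.7
```

Request:
jog_arm(
  moves=[
    {"fingers": 1,"slide": [0,0,1],"angular": [0,0,0]},
    {"fingers": 1,"slide": [0,0,2],"angular": [0,0,0]},
    {"fingers": 1,"slide": [0,0,3],"angular": [0,0,0]},
    {"fingers": 1,"slide": [0,0,3.5],"angular": [0,0,0]},
    {"fingers": 1,"slide": [0,0,4],"angular": [0,0,0]},
  ],
)

```text
clock: 4.72
tcp_pos: [0.5352, 0.0994, 0.0893]
orientation: [0.0, 0.733, 0.68, 0.0]
wrist_force: [0.7, 0.2, 3.1]
finger_gap: -0.0
grip_force: 1.7
```

Request:
jog_arm(
  moves=[
    {"fingers": 1,"slide": [0,0,0.5],"angular": [0,0,0]},
    {"fingers": 1,"slide": [0,0,0.8],"angular": [0,0,0]},
    {"fingers": 1,"slide": [0,0,0.8],"angular": [0,0,0]},
  ],
)

```text
clock: 4.97
tcp_pos: [0.5353, 0.0994, 0.0887]
orientation: [0.0, 0.733, 0.68, 0.0]
wrist_force: [1.5, -1.2, 4.3]
finger_gap: -0.0001
grip_force: 2.3
```

Request:
jog_arm(
  moves=[
    {"fingers": 1,"slide": [0,0,0.4],"angular": [0,0,0]},
    {"fingers": 1,"slide": [0,0,0.7],"angular": [0,0,0]},
    {"fingers": 1,"slide": [0,0,0.7],"angular": [0,0,0]},
  ],
)

```text
clock: 5.22
tcp_pos: [0.5353, 0.0994, 0.0883]
orientation: [0.0, 0.733, 0.68, 0.0]
wrist_force: [-0.2, -0.2, 7.2]
finger_gap: 0.0003
grip_force: 3.4
```

Request:
jog_arm(
  moves=[
    {"fingers": 1,"slide": [0,0,0.4],"angular": [0,0,0]},
    {"fingers": 1,"slide": [0,0,0.8],"angular": [0,0,0]},
    {"fingers": 1,"slide": [0,0,0.8],"angular": [0,0,0]},
    {"fingers": 1,"slide": [0,0,0.8],"angular": [0,0,0]},
  ],
)

```text
clock: 5.55
tcp_pos: [0.5354, 0.0994, 0.0879]
orientation: [0.0, 0.733, 0.68, 0.0]
wrist_force: [0.1, -0.3, 8.9]
finger_gap: 0.0001
grip_force: 4.7
```

Request:
jog_arm(
  moves=[
    {"fingers": 1,"slide": [0,0,0.4],"angular": [0,0,0]},
    {"fingers": 1,"slide": [0,0,0.8],"angular": [0,0,0]},
    {"fingers": 1,"slide": [0,0,0.8],"angular": [0,0,0]},
  ],
)

```text
clock: 5.8
tcp_pos: [0.5355, 0.0994, 0.0875]
orientation: [0.001, 0.733, 0.68, 0.001]
wrist_force: [-1.3, -0.4, 12.2]
finger_gap: 0.0002
grip_force: 6.1
```

```bash
python3 -c "
from h import *
rel([.5287,.025,.112],-4.4)"
```

```text
clock 5.8 tcp [0.5355 0.0994 0.0875] yaw -4.3 slide [-74.7  -1.2 -24.5] turn [ 0.1 -0.   0.1] F [-1.3 -0.4 12.2] q [ 0.04  0.35 -0.3   0.92 -0.    1.68] gap 0.0002
```

The far lock ran freely to the stop, so it passes. Next is the middle lock.

Request:
jog_arm(
  moves=[
    {"fingers": 1,"slide": [0,0,-26],"angular": [0,0,0]},
    {"fingers": 1,"slide": [-37,-1,-26],"angular": [0,0,0]},
    {"fingers": 1,"slide": [-74.5,-1,-26],"angular": [0,0,0]},
    {"fingers": 1,"slide": [-74.5,-1,-26],"angular": [0,0,0]},
    {"fingers": 1,"slide": [-74.5,-1,-22],"angular": [0,0,0]},
    {"fingers": 1,"slide": [-74.5,-1,-18],"angular": [0,0,0]},
    {"fingers": 1,"slide": [-74.5,-1,-16],"angular": [0,0,0]},
    {"fingers": 1,"slide": [-74.5,-1,-14],"angular": [0,0,0]},
    {"fingers": 1,"slide": [-74.5,-1,-12],"angular": [0,0,0]},
    {"fingers": 1,"slide": [-74.5,-1,-11],"angular": [0,0,0]},
  ],
)

```text
clock: 6.63
tcp_pos: [0.5281, 0.0259, 0.0969]
orientation: [-0.0, 0.733, 0.681, -0.0]
wrist_force: [-1.0, -0.5, 3.0]
finger_gap: -0.0003
grip_force: 1.7
```

Request:
jog_arm(
  moves=[
    {"fingers": 1,"slide": [0,0,1],"angular": [0,0,0]},
    {"fingers": 1,"slide": [0,0,2],"angular": [0,0,0]},
    {"fingers": 1,"slide": [0,0,2.7],"angular": [0,0,0]},
    {"fingers": 1,"slide": [0,0,3.2],"angular": [0,0,0]},
  ],
)

```text
clock: 6.97
tcp_pos: [0.5284, 0.0254, 0.0939]
orientation: [-0.0, 0.733, 0.68, 0.0]
wrist_force: [-0.8, 0.4, 3.2]
finger_gap: 0.0002
grip_force: 1.7
```

Request:
jog_arm(
  moves=[
    {"fingers": 1,"slide": [0,0,0.8],"angular": [0,0,0]},
    {"fingers": 1,"slide": [0,0,1.5],"angular": [0,0,0]},
    {"fingers": 1,"slide": [0,0,1.5],"angular": [0,0,0]},
  ],
)

```text
clock: 7.22
tcp_pos: [0.5284, 0.0252, 0.0923]
orientation: [-0.0, 0.733, 0.68, -0.0]
wrist_force: [-0.9, 0.2, 2.7]
finger_gap: -0.0001
grip_force: 1.2
```

Free past the 6 mm point, so I'll carry on to the stop at a TCP height of about 0.0887.

Request:
jog_arm(
  moves=[
    {"fingers": 1,"slide": [0,0,1],"angular": [0,0,0]},
    {"fingers": 1,"slide": [0,0,2],"angular": [0,0,0]},
    {"fingers": 1,"slide": [0,0,3],"angular": [0,0,0]},
    {"fingers": 1,"slide": [0,0,3.8],"angular": [0,0,0]},
    {"fingers": 1,"slide": [0,0,4.2],"angular": [0,0,0]},
    {"fingers": 1,"slide": [0,0,4.2],"angular": [0,0,0]},
  ],
)

```text
clock: 7.72
tcp_pos: [0.5286, 0.0252, 0.0886]
orientation: [0.0, 0.733, 0.68, 0.0]
wrist_force: [-1.3, 1.2, 5.0]
finger_gap: -0.0003
grip_force: 2.9
```

Request:
jog_arm(
  moves=[
    {"fingers": 1,"slide": [0,0,0.5],"angular": [0,0,0]},
    {"fingers": 1,"slide": [0,0,1.0],"angular": [0,0,0]},
    {"fingers": 1,"slide": [0,0,1.6],"angular": [0,0,0]},
    {"fingers": 1,"slide": [0,0,1.9],"angular": [0,0,0]},
    {"fingers": 1,"slide": [0,0,1.9],"angular": [0,0,0]},
  ],
)

```text
clock: 8.13
tcp_pos: [0.529, 0.0252, 0.0878]
orientation: [0.001, 0.733, 0.68, 0.001]
wrist_force: [-5.0, 1.1, 12.4]
finger_gap: 0.0002
grip_force: 6.3
```

```bash
python3 -c "
from h import *
rel([.5228,-.0495,.112],-4.4)"
```

```text
clock 8.1333 tcp [0.529  0.0252 0.0878] yaw -4.3 slide [-75.   -0.6 -24.3] turn [ 0.1 -0.   0.1] F [-5.   1.1 12.4] q [-0.1   0.32 -0.34  0.91  0.    1.54] gap 0.0002
```

The middle lock is home at 12 N. Now the near one, carefully.

Request:
jog_arm(
  moves=[
    {"fingers": 1,"slide": [0,0,-26],"angular": [0,0,0]},
    {"fingers": 1,"slide": [-37,0,-26],"angular": [0,0,0]},
    {"fingers": 1,"slide": [-75,0,-26],"angular": [0,0,0]},
    {"fingers": 1,"slide": [-75,0,-26],"angular": [0,0,0]},
    {"fingers": 1,"slide": [-75,0,-22],"angular": [0,0,0]},
    {"fingers": 1,"slide": [-75,0,-18],"angular": [0,0,0]},
    {"fingers": 1,"slide": [-75,0,-16],"angular": [0,0,0]},
    {"fingers": 1,"slide": [-75,0,-14],"angular": [0,0,0]},
    {"fingers": 1,"slide": [-75,0,-12],"angular": [0,0,0]},
    {"fingers": 1,"slide": [-75,0,-11],"angular": [0,0,0]},
  ],
)

```text
clock: 8.97
tcp_pos: [0.5227, -0.0488, 0.0972]
orientation: [-0.0, 0.733, 0.681, -0.0]
wrist_force: [-0.2, 0.8, 3.1]
finger_gap: 0.0002
grip_force: 1.7
```

Request:
jog_arm(
  moves=[
    {"fingers": 1,"slide": [0,0,1],"angular": [0,0,0]},
    {"fingers": 1,"slide": [0,0,2],"angular": [0,0,0]},
    {"fingers": 1,"slide": [0,0,2.7],"angular": [0,0,0]},
    {"fingers": 1,"slide": [0,0,3.2],"angular": [0,0,0]},
  ],
)

```text
clock: 9.3
tcp_pos: [0.5232, -0.0493, 0.0949]
orientation: [0.0, 0.733, 0.68, 0.0]
wrist_force: [-1.3, 1.0, 8.6]
finger_gap: 0.0001
grip_force: 4.7
```

Force rises to 8.6 N at about 7 mm of stroke, while the other two stayed at 3 N there. This is the binding lock, so I stop pressing. I'll back off, open the fingers and get a clear wrist view of it.

Request:
jog_arm(
  moves=[
    {"fingers": 1,"slide": [0,0,-30],"angular": [0,0,0]},
    {"fingers": 1,"slide": [0,0,-70],"angular": [0,0,0]},
    {"fingers": 0,"slide": [-30,0,-100],"angular": [0,0,0]},
    {"fingers": 0,"slide": [-60,0,-125],"angular": [0,0,0]},
    {"fingers": 0,"slide": [-60,0,-147],"angular": [0,0,0]},
    {"fingers": 0,"slide": [-60,0,-147],"angular": [0,0,0]},
    {"fingers": 0,"slide": [-60,0,-147],"angular": [0,0,0]},
    {"fingers": 0,"slide": [-60,0,-147],"angular": [0,0,0]},
  ],
)

```text
clock: 9.97
tcp_pos: [0.518, -0.1091, 0.2402]
orientation: [-0.001, 0.733, 0.68, -0.0]
wrist_force: [-0.2, 0.0, -0.1]
finger_gap: 0.0718
grip_force: 0.0
```

```bash
python3 - <<'E'
from h import *
np.set_printoptions(precision=4,suppress=True)
rel([.5228,-.0495,.056],-4.4)
s=get_state(); p=read_camera("wrist"); T=toolT(s)@np.array(p["tool_from_camera"])
h=cv2.cvtColor(p["color"],cv2.COLOR_RGB2HSV)
img=p["color"][:,:,::-1].copy()
for X in ((.5228,-.0495,.084),(.529,.0252,.0775)):
    u=proj(p,X,T); a,b=int(u[0]),int(u[1]); w=17
    if b<0: print(u); continue
    m=np.zeros(h.shape[:2],np.uint8); r=slice(max(b-w,0),b+w),slice(a-w,a+w); sub=h[r]
    m[r]=((sub[...,0]>15)&(sub[...,0]<32)&(sub[...,1]>130)&(sub[...,2]>110))
    m=cv2.morphologyEx(m,cv2.MORPH_CLOSE,np.ones((7,7)))
    c=max(cv2.findContours(m,0,1)[0],key=cv2.contourArea); e=cv2.fitEllipse(c); print(u,e,onz(p,e[0],X[2],T))
    cv2.ellipse(img,e,(0,0,255),1)
for r in tip_of("reject_tray",p): print("rej",np.round(r["point"],1),round(r["p"],2),onz(p,r["point"],0,T))
cv2.imwrite("pics/w2.png",img)
E
```

```text
clock 9.9667 tcp [ 0.518  -0.1091  0.2402] yaw -4.3 slide [ 59.7   0.5 184.2] turn [-0.1 -0.   0.1] F [-0.2  0.  -0.1] q [-0.36  0.23 -0.08  1.27  0.    1.29] gap 0.0718
[325.6939 122.5297] ((324.227783203125, 123.50291442871094), (18.062654495239258, 19.261821746826172), 176.6968231201172) [ 0.5214 -0.0503  0.084 ]
[326.4012  32.5018] ((325.5987243652344, 34.40214538574219), (19.386362075805664, 21.671701431274414), 179.24073791503906) [0.5282 0.0238 0.0775]
rej [340.5 310.8] 0.63 [ 0.5239 -0.3165  0.    ]
```

View pics/w2.png

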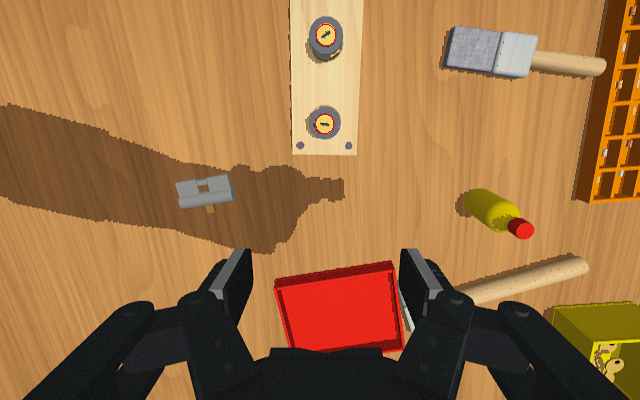

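The picture shows the binding lock at (324,123) and the passed middle one at (325,34). The fingers straddle it well. The red tray is at about (340,310), with the hammer beyond its far edge. Descending to grasp.

Request:
jog_arm(
  moves=[
    {"fingers": 0,"slide": [40,0,0],"angular": [0,0,0]},
    {"fingers": 0,"slide": [59,-0.3,30],"angular": [0,0,0]},
    {"fingers": 0,"slide": [59,-0.3,70],"angular": [0,0,0]},
    {"fingers": 0,"slide": [59,-0.3,110],"angular": [0,0,0]},
    {"fingers": 0,"slide": [59,-0.3,140],"angular": [0,0,0]},
    {"fingers": 0,"slide": [59,-0.3,165],"angular": [0,0,0]},
    {"fingers": 0,"slide": [59,-0.3,178],"angular": [0,0,0]},
    {"fingers": 0,"slide": [59,-0.3,184],"angular": [0,0,0]},
    {"fingers": 0,"slide": [59,-0.3,184],"angular": [0,0,0]},
  ],
)

```text
clock: 10.82
tcp_pos: [0.5205, -0.0497, 0.0548]
orientation: [-0.002, 0.733, 0.681, -0.001]
wrist_force: [-0.2, 0.4, -0.2]
finger_gap: 0.0854
grip_force: 0.0
```

```bash
python3 -c "
from h import *
rel([.522,-.050,.056],-4.4)"
```

```text
clock 10.8167 tcp [ 0.5205 -0.0497  0.0548] yaw -4.2 slide [-0.2  1.5 -1.2] turn [-0.3 -0.   0.2] F [-0.2  0.4 -0.2] q [-0.25  0.35 -0.39  0.83 -0.    1.4 ] gap 0.0854
```

Request:
jog_arm(
  moves=[
    {"fingers": 0.3,"slide": [0,1,0],"angular": [0,0,0]},
    {"fingers": 0.5,"slide": [0,1,0],"angular": [0,0,0]},
    {"fingers": 0.6,"slide": [0,1,0],"angular": [0,0,0]},
    {"fingers": 0.7,"slide": [0,1,0],"angular": [0,0,0]},
    {"fingers": 0.8,"slide": [0,1,0],"angular": [0,0,0]},
    {"fingers": 1,"slide": [0,1,0],"angular": [0,0,0]},
    {"fingers": 1,"slide": [0,1,0],"angular": [0,0,0]},
    {"fingers": 1,"slide": [0,1,0],"angular": [0,0,0]},
    {"fingers": 1,"slide": [0,1,0],"angular": [0,0,0]},
  ],
  squeeze=35,
)

```text
clock: 11.57
tcp_pos: [0.5234, -0.0507, 0.0582]
orientation: [0.0, 0.733, 0.68, 0.0]
wrist_force: [-2.1, 0.7, 4.3]
finger_gap: 0.0291
grip_force: 34.2
```

Gripped at 29–30 mm opening with 34 N. Lifting straight up.

Request:
jog_arm(
  moves=[
    {"fingers": 1,"slide": [0,0,-5],"angular": [0,0,0]},
    {"fingers": 1,"slide": [0,0,-12],"angular": [0,0,0]},
    {"fingers": 1,"slide": [0,0,-20],"angular": [0,0,0]},
    {"fingers": 1,"slide": [0,0,-30],"angular": [0,0,0]},
    {"fingers": 1,"slide": [0,0,-45],"angular": [0,0,0]},
    {"fingers": 1,"slide": [0,0,-60],"angular": [0,0,0]},
    {"fingers": 1,"slide": [0,0,-70],"angular": [0,0,0]},
    {"fingers": 1,"slide": [0,0,-70],"angular": [0,0,0]},
  ],
)

```text
clock: 12.23
tcp_pos: [0.5254, -0.0511, 0.1302]
orientation: [0.002, 0.733, 0.68, 0.001]
wrist_force: [0.9, -0.1, -2.5]
finger_gap: 0.029
grip_force: 34.8
```

```bash
python3 - <<'E'
from h import *
np.set_printoptions(precision=4,suppress=True)
rel([.508,-.311,.126],-4.4)
for c in ("side","top"):
    p=read_camera(c); save(p,c+"2")
    for r in tip_of("reject_tray",p)[:2]: print(c,"rej",np.round(r["point"],1),round(r["p"],2),onz(p,r["point"],0))
    for r in look_for("reject_tray",p)[:2]: print(c,"rej look",np.round(r["point"],1),round(r["p"],2),onz(p,r["point"],0.004))
    if c=="side": S=p
cv2.imwrite("pics/side2c.png",cv2.resize(S["color"][100:300,200:420,::-1],None,fx=3,fy=3,interpolation=cv2.INTER_CUBIC))
E
```

```text
clock 12.2333 tcp [ 0.5254 -0.0511  0.1302] yaw -4.3 slide [-260.4    2.     4.4] turn [0.3 0.1 0.1] F [ 0.9 -0.1 -2.5] q [-0.25  0.28 -0.28  1.   -0.    1.4 ] gap 0.029
side rej look [366.4 137.7] 0.86 [ 0.4542 -0.3037  0.004 ]
top rej [448.5 220.9] 0.7 [ 0.5248 -0.3064  0.    ]
top rej look [455.1 222.6] 0.74 [ 0.5204 -0.321   0.004 ]
```

View pics/side2c.png

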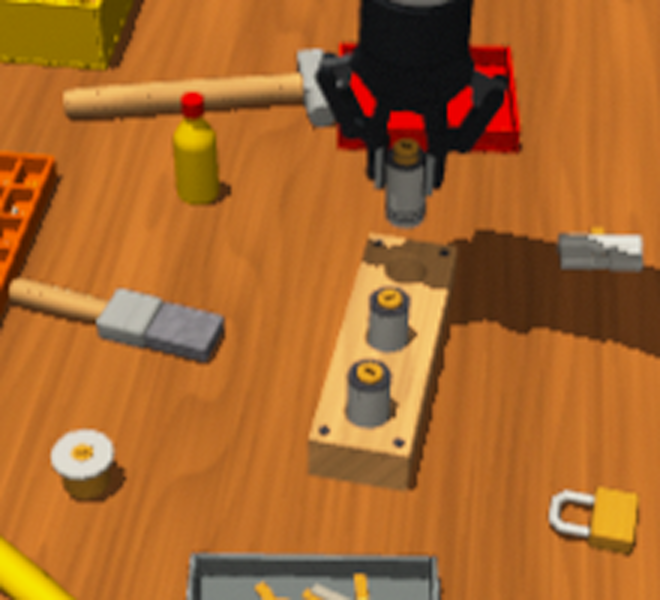

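The crop shows the lock hanging upright in the fingers, its socket empty, and the other two standing pushed in. Carrying it over to the tray.

Request:
jog_arm(
  moves=[
    {"fingers": 1,"slide": [-25,0,0],"angular": [0,0,0]},
    {"fingers": 1,"slide": [-60,0,0],"angular": [0,0,0]},
    {"fingers": 1,"slide": [-97,0,0],"angular": [0,0,0]},
    {"fingers": 1,"slide": [-135,0,0],"angular": [0,0,0]},
    {"fingers": 1,"slide": [-173,-1,0],"angular": [0,0,0]},
    {"fingers": 1,"slide": [-208,-1,0],"angular": [0,0,0]},
    {"fingers": 1,"slide": [-238,-1,0],"angular": [0,0,0]},
    {"fingers": 1,"slide": [-257,-1,0],"angular": [0,0,0]},
    {"fingers": 1,"slide": [-263,-1,0],"angular": [0,0,0]},
    {"fingers": 1,"slide": [-263,-1,0],"angular": [0,0,0]},
  ],
)

```text
clock: 13.37
tcp_pos: [0.5022, -0.3143, 0.1262]
orientation: [-0.001, 0.734, 0.679, -0.0]
wrist_force: [0.5, 0.8, -2.1]
finger_gap: 0.0288
grip_force: 34.7
```

```bash
python3 - <<'E'
from h import *
np.set_printoptions(precision=4,suppress=True)
rel([.505,-.314,.0465],-4.4)
p=read_camera("side"); save(p,"side3")
cv2.imwrite("pics/side3c.png",cv2.resize(p["color"][40:190,250:450,::-1],None,fx=4,fy=4,interpolation=cv2.INTER_CUBIC))
s=get_state(); t=s["tcp_pos"]
print("expected lock bottom, tray-floor px",proj(p,[t[0],t[1],t[2]-.0402]),proj(p,[t[0],t[1],.004]))
E
```

```text
clock 13.3667 tcp [ 0.5022 -0.3143  0.1262] yaw -4.4 slide [ 0.5  2.8 79.7] turn [-0.1 -0.  -0. ] F [ 0.5  0.8 -2.1] q [-0.69  0.4  -0.11  1.06 -0.    0.95] gap 0.0288
expected lock bottom, tray-floor px [350.8639 108.754 ] [348.8809 134.2656]
```

View pics/side3c.png

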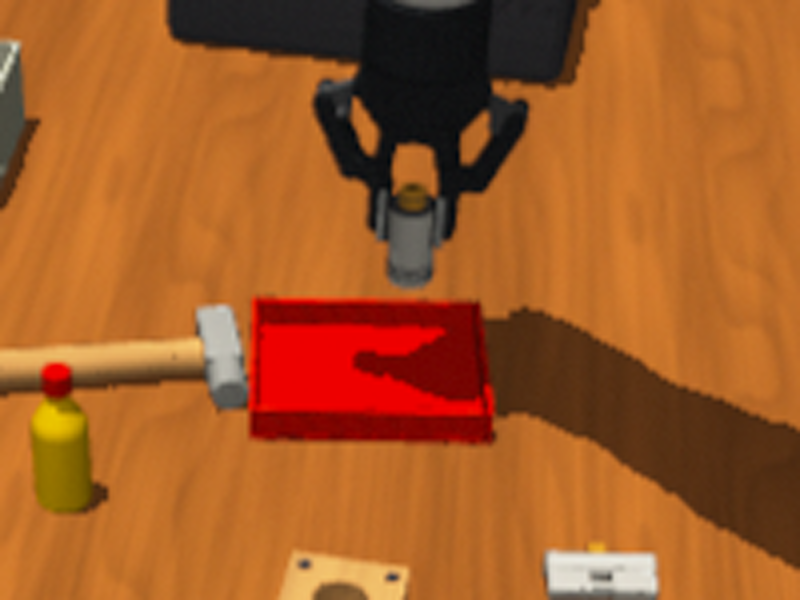

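The lock bottom is at (352,110), as expected, and it projects to (349,134) near the middle of the tray floor. Lowering, slowing near the floor.

Request:
jog_arm(
  moves=[
    {"fingers": 1,"slide": [0,1,20],"angular": [0,0,0]},
    {"fingers": 1,"slide": [0,1,40],"angular": [0,0,0]},
    {"fingers": 1,"slide": [0,1,56],"angular": [0,0,0]},
    {"fingers": 1,"slide": [0,1,66],"angular": [0,0,0]},
    {"fingers": 1,"slide": [0,1,72],"angular": [0,0,0]},
    {"fingers": 1,"slide": [0,1,75],"angular": [0,0,0]},
    {"fingers": 1,"slide": [0,1,77],"angular": [0,0,0]},
    {"fingers": 1,"slide": [0,1,77],"angular": [0,0,0]},
    {"fingers": 1,"slide": [0,1,77],"angular": [0,0,0]},
  ],
)

```text
clock: 14.17
tcp_pos: [0.5044, -0.3132, 0.051]
orientation: [0.001, 0.733, 0.68, 0.0]
wrist_force: [0.2, -0.0, -1.9]
finger_gap: 0.0288
grip_force: 34.7
```

Request:
jog_arm(
  moves=[
    {"fingers": 1,"slide": [0,0,2],"angular": [0,0,0]},
    {"fingers": 1,"slide": [0,0,4],"angular": [0,0,0]},
    {"fingers": 1,"slide": [0,0,5],"angular": [0,0,0]},
    {"fingers": 1,"slide": [0,0,5.5],"angular": [0,0,0]},
    {"fingers": 1,"slide": [0,0,5.5],"angular": [0,0,0]},
    {"fingers": 1,"slide": [0,0,5.5],"angular": [0,0,0]},
  ],
)

```text
clock: 14.67
tcp_pos: [0.5038, -0.313, 0.0447]
orientation: [-0.0, 0.733, 0.68, -0.0]
wrist_force: [1.7, 0.3, -1.9]
finger_gap: 0.0289
grip_force: 34.7
```

Request:
jog_arm(
  moves=[
    {"fingers": 1,"slide": [0,0,0.5],"angular": [0,0,0]},
    {"fingers": 1,"slide": [0,0,1],"angular": [0,0,0]},
    {"fingers": 1,"slide": [0,0,1],"angular": [0,0,0]},
  ],
)

```text
clock: 14.92
tcp_pos: [0.5039, -0.3131, 0.0443]
orientation: [0.0, 0.733, 0.68, -0.0]
wrist_force: [-2.0, 0.2, 1.8]
finger_gap: 0.029
grip_force: 35.0
```

Touchdown: the force swung from -1.9 to +1.8 N. Releasing gently, then rising.

Request:
jog_arm(
  moves=[
    {"fingers": 0.6,"slide": [0,0,0],"angular": [0,0,0]},
    {"fingers": 0.5,"slide": [0,0,0],"angular": [0,0,0]},
    {"fingers": 0.4,"slide": [0,0,0],"angular": [0,0,0]},
    {"fingers": 0.3,"slide": [0,0,0],"angular": [0,0,0]},
    {"fingers": 0.2,"slide": [0,0,0],"angular": [0,0,0]},
    {"fingers": 0.2,"slide": [0,0,0],"angular": [0,0,0]},
  ],
)

```text
clock: 15.42
tcp_pos: [0.5039, -0.313, 0.0437]
orientation: [0.0, 0.733, 0.68, 0.0]
wrist_force: [0.3, -0.5, 0.4]
finger_gap: 0.0683
grip_force: 0.0
```

Request:
jog_arm(
  moves=[
    {"fingers": 0.2,"slide": [0,0,-10],"angular": [0,0,0]},
    {"fingers": 0.2,"slide": [0,0,-25],"angular": [0,0,0]},
    {"fingers": 0.2,"slide": [0,0,-45],"angular": [0,0,0]},
    {"fingers": 0.2,"slide": [0,0,-75],"angular": [0,0,0]},
    {"fingers": 0.2,"slide": [0,0,-105],"angular": [0,0,0]},
    {"fingers": 0.2,"slide": [-40,0,-140],"angular": [0,0,0]},
    {"fingers": 0.2,"slide": [-80,0,-170],"angular": [0,0,0]},
    {"fingers": 0.2,"slide": [-110,0,-190],"angular": [0,0,0]},
    {"fingers": 0.2,"slide": [-120,0,-190],"angular": [0,0,0]},
    {"fingers": 0.2,"slide": [-120,0,-190],"angular": [0,0,0]},
  ],
)

```text
clock: 16.25
tcp_pos: [0.495, -0.4381, 0.2375]
orientation: [0.004, 0.734, 0.679, -0.001]
wrist_force: [-0.1, 0.4, 0.0]
finger_gap: 0.0685
grip_force: 0.0
```

```bash
python3 - <<'E'
from h import *
p=read_camera("side"); cv2.imwrite("pics/side4c.png",cv2.resize(p["color"][90:290,220:440,::-1],None,fx=3,fy=3,interpolation=cv2.INTER_CUBIC))
s=get_state(); print(s["clock"],s["tcp_pos"],s["wrist_force"])
E
```

```text
16.3 [ 0.49482024 -0.43539648  0.23559441] [ 0.3863434  -0.47933009 -0.16132259]
```

View pics/side4c.png

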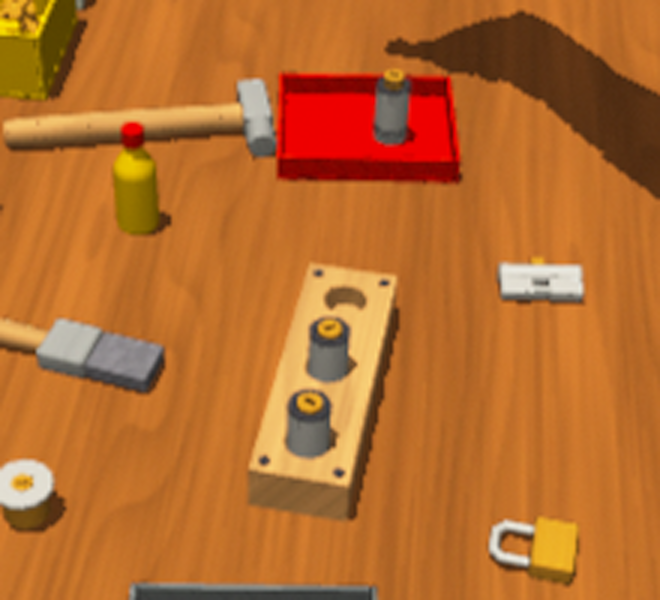

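The rejected lock stands upright in the red tray, at crop (392,110). The other two stand pushed in at crop (328,345) and (310,420), and the bystanders haven't moved. Handing in.

```bash
python3 -c "
from workcell import *
print(hand_in())"
```

```text
the job is handed in; nothing more can be done
None
```

I pressed all three locks, never above about 12 N: the far and middle ones ran fully home and stay pushed in in the block, and the near one stiffened at about 7 mm, so I set it down upright in the red reject tray and handed the job in at about 16 s (no verdict was returned).

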